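# Put a petri dish on the viewer and hold the lamp shutter open at the mark

### The arm

A 6-joint arm with a two-finger parallel gripper is mounted at the origin on a cart in front of the work surface, level with it; the furniture and walls round the work are solid. World frame = base frame: x ahead of the robot, y to its left, z up, the work surface at z = 0. Lengths are in m, angles in rad, forces in N, time in s.
With the tool pointing down it reaches from about 0.375 to 0.975 m from the base axis. Payload 3.8 kg.
Tool frame: the origin (TCP) lies at the very end of the fingers, on their centre line; the grasp point (between the pads) lies 19 mm behind it; z points along the fingers, y is the line along which they close (so a half turn about z gives the same grasp; the last joint's range is limited). The gripper opens to 85 mm and grips with 20 to 120 N. Pads are 22 mm wide; open, the fingers measure 114 mm over their backs; the gripper's body (76 mm by 85 mm) begins 54 mm behind the grasp point. The pads swing forward as they close: fully open they stand 13 mm farther back than shut.
Start: joints at [-0.037, 0.264, 1.604, -0, 1.274, -0.037], TCP at [0.675, -0, 0.231] pointing down, gripper open.
Joint ranges: [-2.63, 2.63], [-0.94, 2.18], [0.31, 2.57], [-1.31, 4.45], [0, 2.66], [-2.55, 2.55]. Speed limits (rad/s): [2.57, 2.57, 3.14, 3.14, 3.14, 3.14].

### API

Orientations are given as [roll, pitch, yaw] about the fixed x, y, z axes, in that order (R = Rz(yaw) Ry(pitch) Rx(roll)).
In Python, from workcell import * gives the robot as it stands.
- The arm moves only by the shell command python3 -m handwheel 'ROWS' [OPENING] [FORCE]. ROWS is a JSON object whose one key "motion" holds a list that holds one entry, the list of rows, each a list of 6 numbers: the shift along the tool's x, y, z in m, then the turn, a rotation vector about the tool's x, y, z in degrees. A call has 1 to 10 rows; each row shifts and turns the commanded pose from where the row before left it, along the tool's axes as they then stand; what a row does not reach is not made up. A row lasts 1/8 s, in which the tool goes at most 62.5 mm and 10.7 degrees, less where a joint would pass 70% of its speed; a pose out of reach is approached as far as the arm can. A call is refused whole if a number of a shift passes 0.0625 or a number of a turn 10.7, either way. A call with a gripper value outside its range is refused whole. OPENING is the opening, from -1 (shut) to 1 (fully open), set as the call begins (- or left out, the last holds). The fingers move at their own pace and stop on an object; FORCE is the grip in N (left out, the last holds). Time passes only in rows, so rows that do not move let the fingers close. It gives the time, the measured TCP pose, the force, the opening and the grip force at its end, in the units of the state.
- sense(): the state, without advancing time (a new reading comes with each control period).
- capture(name): name is "scene" or "side" or "wrist"; returns (picture, depth): 400x640x3 uint8, blue, green, red; 400x640 float32, m along the optical axis (not along the pixel's ray), 0 where there is no reading.
- camera_info(name): a dict with "fx", "fy", "cx", "cy" (pixels), "origin" and "orientation" of the camera in the world; the wrist camera has in their place "mount" (4x4, takes a point from camera to tool coordinates, whose origin is the TCP and whose axes are the flange's). Camera axes: x right, y down, z forward; pixel columns grow to the right and rows downward; lengths in m; the calibration is good to about 2 mm. A picture is of the moment at which its call begins: read the wrist's pose just before it. camera_info takes no time and is no camera call.
- job_done(): hands the job in; it is judged then, once.
The state is a dict: "time": time; "joint_positions": joint angles; "qvel": joint speeds; "effort": joint torques, N m; "ee_pos": TCP position; "ee_rot": TCP orientation; "ft_force": force on the tool from outside, world axes, zero at the start; "wrist_torque": the same for the moment, N m; "grip_width": opening from 0.0 (shut) to 1.0 (fully open); "gripper_force": force on a finger pad.
Only numpy, scipy, OpenCV 4.12 (cv2) and the standard library are available. Lean on these libraries where they do the work, as an engineer would, in place of code of your own. Each camera call takes 0.05 s, during which the arm holds its last target. There are 200 camera calls.

### The job

Set the petri dish flat and centred on the narrow rubber-topped dish post of the viewer, keeping it level, and let go of it while the lamp shutter is still closed. Then pull the shutter by its upright pull post, against the spring, until the pointer on its carriage stands tip to tip with the pointer of the mark beside the rail, and finish holding it there with the gripper: it springs shut if released. Leave the beaker, the timer and the white bottle where they stand.

Things in the scene. Friction and masses are not known exactly. Their poses are not given: they have to be found in the camera images.
- dish: The petri dish with its lid on: a plain round disc 58 mm across and 15 mm high, about 30 g, the only one. It stands on the worktop to the left or right of the viewer. Origin: centre of its underside; z is its axis, up.
- viewer: Dish viewer, fixed to the worktop, turned up to 0.3 rad: grey base plate 220 (x) by 190 (y) by 12 mm. Origin: centre of its underside; -x points roughly at the robot, +y to the robot's left. Dish post at (55, 55) mm; white lamp housing at x 15 to 95, y -75 to -15 mm, 92 mm high (the highest part); a low rail runs along x at y = -12 mm to an end stop at x = -106 mm.
- post_top (a point): Centre of the flat round rubber top (38 mm across, head 40 mm) of the fixed dish post, 55 mm above the worktop. The lamp housing begins 70 mm from this centre on the viewer's -y side; the other sides are free.
- shutter (a joint): How far the shutter is pulled out, in m: 0 closed (as it starts), 0.072 at the end stop. It slides along the viewer's -x. A spring pulls it shut: about 5 N at 0 and 1.2 N more for each 10 mm. Blade, draw rod, carriage, pull post and carriage pointer move together.
- pull_post: The upright round steel pull post (with the shutter that it carries along), 16 mm across; the part to grip, from above. Origin: its foot, on the carriage's top, 43 mm above the worktop; it rises 40 mm. When closed it stands 45 mm in front (viewer -x) of the lamp housing's face.
- pull_post_top (a point): Centre of the pull post's top, 83 mm above the worktop.
- pointer_tip (a point): Tip of the carriage's pointer, a 4 mm wide steel finger that points along the viewer's -y, 37 mm above the worktop. It moves with the shutter, and stands 22 mm to the -y side of the pull post's axis.
- mark: The mark: a small fixed black block (18 x 22 x 10 mm, with an upright web) beside the rail on the base plate, with a 4 mm wide steel pointer, top 28 mm above the plate, that points along the viewer's +y. It is somewhere 36 to 56 mm in front of the closed pointer. Origin: under the tip of its pointer, on the base plate; axes parallel to the viewer's.
- mark_tip (a point): Tip of the mark's pointer, 37 mm above the worktop. Pointer and mark meet when pointer_tip and mark_tip have the same place along the viewer's x; a gap of about 2 mm stays between the tips along y.
- beaker: An empty glass beaker, 56 mm across, 65 mm high, on the other side of the viewer from the dish. A bystander. Origin: centre of its underside.
- timer: A flat white bench timer, 60 x 66 x 19 mm, on the worktop right of the viewer. A bystander. Origin: centre of its underside.
- bottle: A white bottle with a screw cap, 58 mm across, 128 mm high, left of the viewer. A bystander. Origin: centre of its underside.
Mind the look-alikes: they are no part of the job. Leave any blue or red look-alike of the dish alone.

How it is judged:
By the outcome, as a careful person would: the job done as asked, in the order asked, and still so for the second after the job is handed in, while the arm keeps its last pose, push and grip.
It also fails if it takes over 53 s, if anything falls off the work surface, if the arm or the gripper's body presses on something with over 40 N, if the wrist force passes 120 N, or if a joint passes its speed limit or range.

## Working session

There is one attempt and no reset: what is moved stays moved. The work goes in short steps, Python scripts to look and compute and a shell command to move; the robot and the scene stay as the last step left them, time stands still between calls to the robot, and variables do not carry over. Pictures are saved under pics/ and viewed, at most 10 in all, crops included, and the job is handed in when it is done.

```bash
ls; mkdir -p pics
cat > h.py <<'E'
from workcell import *
import numpy as np, cv2
from scipy.spatial.transform import Rotation as R
def cam(name):
    s=sense(); img,d=capture(name); c=camera_info(name)
    if 'mount' in c:
        T=np.eye(4);T[:3,:3]=R.from_euler('xyz',s['ee_rot']).as_matrix();T[:3,3]=s['ee_pos'];T=T@np.array(c['mount'])
    else:
        T=np.eye(4);o=np.array(c['orientation']);T[:3,:3]=R.from_euler('xyz',o).as_matrix() if o.size==3 else o.reshape(3,3);T[:3,3]=c['origin']
    return img,d,c,T
def cloud(d,c,T):
    v,u=np.mgrid[:d.shape[0],:d.shape[1]]
    p=np.stack([(u-c['cx'])/c['fx']*d,(v-c['cy'])/c['fy']*d,d],-1)
    w=p@T[:3,:3].T+T[:3,3]; w[d==0]=np.nan
    return w
E
python3 - <<'E'
from h import *
for n in ['scene','side','wrist']:
    i,d,c,T=cam(n); cv2.imwrite(f'pics/{n}0.png',i); np.savez(f'{n}0.npz',i=i,d=d,T=T,w=cloud(d,c,T))
    print(n,c,T.round(3).tolist(),(d>0).mean())
print(sense())
E
```

```text
pics
scene {'fx': 367.2430405033193, 'fy': 367.2430405033193, 'cx': 319.91779477488035, 'cy': 201.1557940636996, 'origin': array([0.32619324, 0.54447096, 0.73207933]), 'orientation': array([-2.40690363,  0.01975117, -2.79810638])} [[-0.941, -0.237, 0.24, 0.326], [-0.337, 0.703, -0.626, 0.544], [-0.02, -0.67, -0.742, 0.732], [0.0, 0.0, 0.0, 1.0]] 0.99603515625
side {'fx': 388.0695139777897, 'fy': 388.0695139777897, 'cx': 322.1277204579872, 'cy': 200.6578738028646, 'origin': array([ 0.4828537 , -0.73800067,  0.68280646]), 'orientation': array([-2.25086677,  0.02127134, -0.10694053])} [[0.994, -0.084, 0.07, 0.483], [-0.107, -0.623, 0.775, -0.738], [-0.021, -0.777, -0.629, 0.683], [0.0, 0.0, 0.0, 1.0]] 0.9958984375
wrist {'fx': 325.0067261634889, 'fy': 325.0067261634889, 'cx': 319.4374057960839, 'cy': 195.79322749587584, 'mount': array([[ 7.70888957e-04, -9.63342495e-01, -2.68273449e-01,
         6.80883982e-02],
       [ 9.99999549e-01,  8.91453604e-04, -3.27600550e-04,
         4.21780153e-04],
       [ 5.54744865e-04, -2.68273076e-01,  9.63342747e-01,
        -1.43689426e-01],
       
[... 205 characters left out ...]
0625
{'time': 0.15, 'joint_positions': array([-3.68758456e-02,  2.64600229e-01,  1.60506377e+00,  1.15346740e-05,
        1.27370797e+00, -3.68513697e-02]), 'qvel': array([ 0.00020802, -0.0019723 , -0.00437994, -0.00036651, -0.00088452,
        0.00107911]), 'effort': array([-4.44535381e-04, -5.15905774e+01, -3.67958951e+01, -2.06692371e-04,
        8.09489022e-03,  2.50629785e-05]), 'ee_pos': array([6.74429707e-01, 3.93320319e-05, 2.30232597e-01]), 'ee_rot': array([-3.13981496e+00, -7.65710887e-05,  1.57076840e+00]), 'ft_force': array([0.16807712, 0.15479403, 0.69152689]), 'wrist_torque': array([-0.0290781 , -0.00061542, -0.06659572]), 'gripper_force': 0.0, 'grip_width': 0.9969584057972923}
```

View pics/scene0.png

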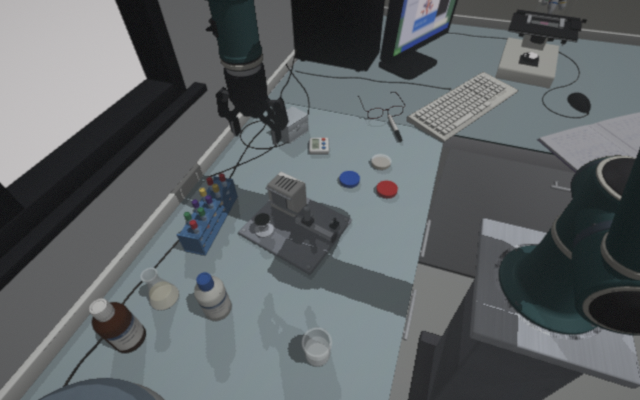

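View pics/wrist0.png

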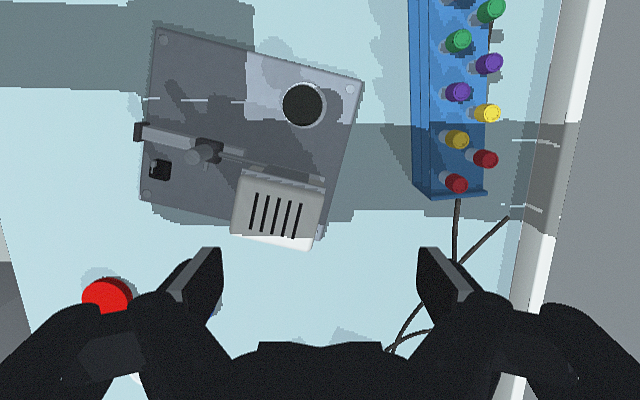

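View pics/side0.png

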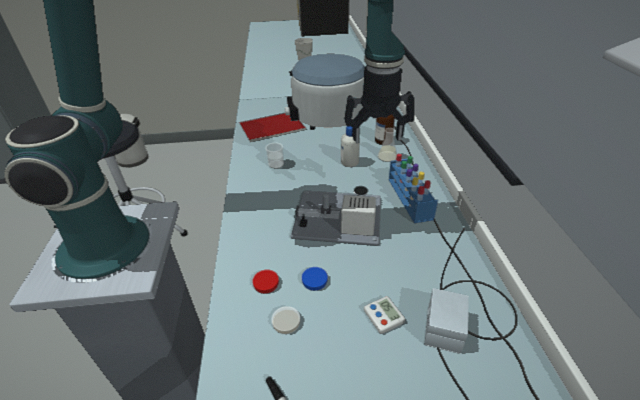

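Scene: viewer at about (295,220), pale dish at (381,161), blue (349,178) and red (387,189). Side: dish at (286,319). Wrist: dish post top (302,105), pull post (198,155), mark (158,168), housing (278,205).

Run:
```python
from h import *
D={n:np.load(n+'0.npz') for n in ['scene','side','wrist']}
def circ(P):
    (c,r)=cv2.minEnclosingCircle(P[:,:2].astype(np.float32)*1000); return np.round(c,1),round(r,1)
def sel(n,cu,cv,h,z0,z1,col=None):
    w=D[n]['w'][cv-h:cv+h,cu-h:cu+h].reshape(-1,3)
    m=(w[:,2]>z0)&(w[:,2]<z1); P=w[m]
    print(n,(cu,cv),len(P),'med',np.round(1000*np.median(P,0),1),'min',np.round(1000*P.min(0),1),'max',np.round(1000*P.max(0),1),'circ',circ(P)); return P
# dish
for n,u,v in [('scene',381,161),('side',286,319)]:
    sel(n,u,v,18,0.009,0.03)
# bystanders z check worktop
w=D['wrist']['w']; print('table z',np.nanmedian(w[250:270,330:400,2]))
sel('wrist',302,105,30,0.045,0.07)
sel('scene',262,220,18,0.045,0.07); 
sel('side',361,190,18,0.045,0.07)
sel('wrist',198,155,25,0.07,0.1)
sel('wrist',278,205,60,0.082,0.11)
P=w[0:260,100:400].reshape(-1,3); P=P[(P[:,2]>0.006)&(P[:,2]<0.11)]
r=cv2.minAreaRect((P[:,:2]*1000).astype(np.float32)); print('plate rect',r)
P=w[100:260,220:340].reshape(-1,3);P=P[(P[:,2]>0.085)&(P[:,2]<0.11)]
print('housing',cv2.minAreaRect((P[:,:2]*1000).astype(np.float32)))
i=D['wrist']['i']; crop=i[110:200,120:270]; cv2.imwrite('pics/crop1.png',cv2.resize(crop,None,fx=5,fy=5,interpolation=cv2.INTER_CUBIC))
h=i[:,:,:]
```

```text
scene (381, 161) 222 med [ 444.6 -268.8   12.9] min [ 416.5 -299.5    9.1] max [ 474.1 -240.5   16.2] circ (array([ 445.6, -270.1]), 29.8)
side (286, 319) 611 med [ 445.2 -279.    16. ] min [ 417.5 -305.1    9.2] max [ 473.6 -247.1   19.6] circ (array([ 445.7, -276.6]), 29.5)
table z 0.0010004805885923118
wrist (302, 105) 1400 med [657.8  68.4  56. ] min [638.6  48.8  50.7] max [676.7  88.2  58.3] circ (array([657.7,  68.2]), 19.9)
scene (262, 220) 187 med [656.6  71.7  53.3] min [639.3   5.6  45.2] max [676.2  90.5  56.8] circ (array([653. ,  48.6]), 43.2)
side (361, 190) 123 med [658.8  63.8  55.5] min [639.7  46.6  50.6] max [678.3  84.3  58.6] circ (array([657.6,  66.8]), 20.7)
wrist (198, 155) 306 med [562.1  24.3  83.4] min [552.2  16.   70.2] max [567.5  31.3  86.2] circ (array([559.8,  23.7]), 7.9)
wrist (278, 205) 5835 med [635.1 -22.9  92.9] min [589.7 -64.9  82. ] max [679.5  14.   95.7] circ (array([634.9, -25.2]), 49.3)
plate rect ((591.7230834960938, 28.42151641845703), (189.29261779785156, 219.46080017089844), 76.19108581542969)
housing ((634.6331787109375, -25.85723876953125), (64.40459442138672, 80.03482818603516), 76.16793060302734)
```

View pics/crop1.png

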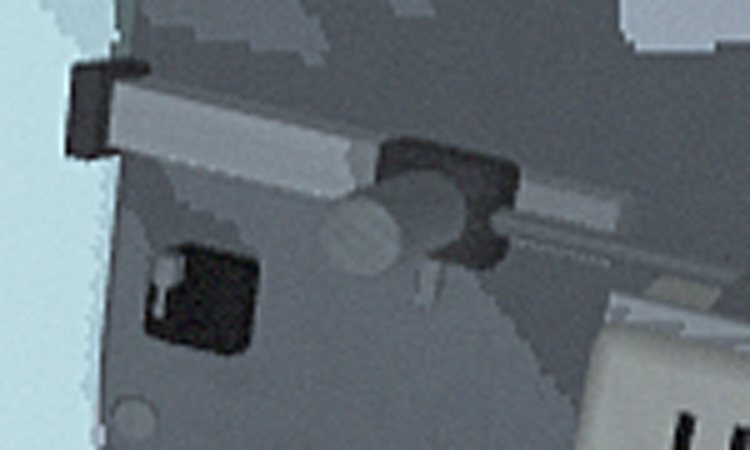

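Yaw of the viewer is -13.8° and everything agrees with the given layout: plate centre (592,28), post top (658,68,56), pull post top (560,24,83). The two views disagree by 6 mm in y for the dish, so I go above it and look with the wrist camera.

```bash
python3 -m handwheel '{"motion":[[[-0.039,-0.033,0,0,0,0],[-0.039,-0.033,0,0,0,0],[-0.039,-0.033,0,0,0,0],[-0.039,-0.033,0,0,0,0],[-0.039,-0.033,0,0,0,0],[-0.039,-0.033,0,0,0,0],[-0.039,-0.031,0,0,0,0],[0,0,0,0,0,0],[0,0,0,0,0,0]]]}' 1 30
python3 - <<'E'
from h import *
i,d,c,T=cam('wrist'); w=cloud(d,c,T); cv2.imwrite('pics/w1.png',i)
s=sense();print(s['ee_pos'],s['ee_rot'])
m=((w[...,2]>0.010)&(w[...,2]<0.025)&(i.min(2)>60)).astype(np.uint8)
n,l,st,ce=cv2.connectedComponentsWithStats(m)
for k in range(1,n):
    if st[k,4]>200:
        P=w[l==k]; (cc,r)=cv2.minEnclosingCircle((P[:,:2]*1000).astype(np.float32)); print(st[k],ce[k].round(),np.round(np.median(P,0)*1000,1),np.round(cc,1),round(r,1),i[l==k].mean(0).round())
E
```

```text
time: 1.27
ee_pos: [0.446, -0.2728, 0.2311]
ee_rot: [3.141, -0.001, 1.57]
ft_force: [-0.1, -0.0, 0.1]
grip_width: 1.0
gripper_force: 0.0
[ 0.44639573 -0.2724093   0.23113539] [ 3.14143304e+00 -5.87927691e-04  1.57101779e+00]
[ 292  144   51   51 2041] [317. 169.] [ 443.6 -273.4   16. ] [ 443.8 -274.6] 28.8 [184. 187. 180.]
[ 458  144   65   69 2576] [491. 178.] [ 639.2 -283.7   17.7] [ 641.1 -285.7] 42.4 [113. 115. 108.]
[533 171  51  70 772] [558. 205.] [ 720.5 -314.3   17.7] [ 720.  -316.5] 43.4 [85. 81. 74.]
[302 289  42  55 645] [323. 317.] [ 450.9 -465.6   15.4] [ 451.  -469.1] 44.9 [170. 169. 162.]
[ 208  304   88   53 1523] [241. 328.] [ 343.9 -480.6   18.5] [ 360.2 -484.1] 57.8 [141. 143. 137.]
```

View pics/w1.png

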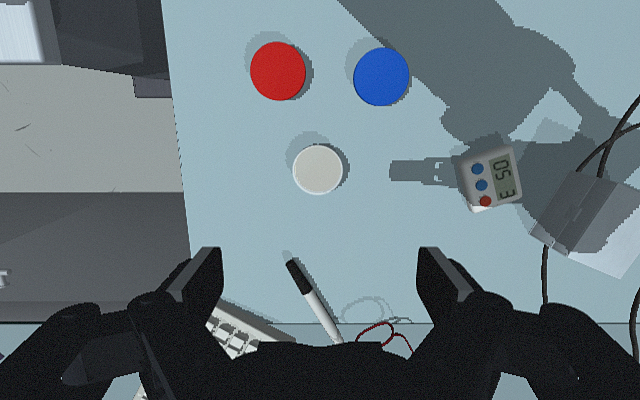

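White dish at pixel (317,169), i.e. (444,-274), top 16 mm; all three views agree. Descend over it and stop 4 mm above the worktop.

```bash
python3 -m handwheel '{"motion":[[[-0.001,-0.002,0.05,0,0,0],[0,0,0.05,0,0,0],[0,0,0.05,0,0,0],[0,0,0.03,0,0,0],[0,0,0.02,0,0,0],[0,0,0.015,0,0,0],[0,0,0.012,0,0,0],[0,0,0,0,0,0],[0,0,0,0,0,0]]]}' 1 30
python3 -m handwheel '{"motion":[[[0,0,0,0,0,0],[0,0,0,0,0,0],[0,0,0,0,0,0],[0,0,0,0,0,0],[0,0,0,0,0,0],[0,0,0,0,0,0],[0,0,0,0,0,0],[0,0,0,0,0,0]]]}' 0.25 30
```

```text
time: 2.45
ee_pos: [0.4447, -0.2743, 0.005]
ee_rot: [3.14, 0.001, 1.571]
ft_force: [1.3, 0.7, 0.7]
grip_width: 1.0
gripper_force: 0.0
time: 3.45
ee_pos: [0.4446, -0.2745, 0.0054]
ee_rot: [3.14, 0.001, 1.571]
ft_force: [-0.4, 0.1, 5.8]
grip_width: 0.652
gripper_force: 31.2
```

```bash
python3 -m handwheel '{"motion":[[[0,0,0,0,0,0],[0,0,-0.005,0,0,0],[0,0,-0.015,0,0,0],[0,0,-0.03,0,0,0],[0,0,-0.04,0,0,0],[0,0,-0.03,0,0,0],[0,0,-0.015,0,0,0],[0,0,0,0,0,0],[0,0,0,0,0,0]]]}' -0.5 40
cat > dishz.py <<'E'
from h import *
s=sense(); print(s['ee_pos'].round(4),s['ee_rot'].round(3),s['ft_force'].round(1))
for n in ['wrist','side','scene']:
    i,d,c,T=cam(n); w=cloud(d,c,T); cv2.imwrite(f'pics/{n}_h.png',i)
    r=w-s['ee_pos']; m=(np.hypot(r[...,0],r[...,1])<0.031)&(abs(r[...,2])<0.025)&(i.min(2)>90)
    P=r[m]*1000
    if len(P)>30:
        z=P[:,2]; t=P[abs(z-np.percentile(z,80))<5]
        A=np.c_[t[:,:2],np.ones(len(t))]; k=np.linalg.lstsq(A,t[:,2],rcond=None)[0]
        (cc,rr)=cv2.minEnclosingCircle(t[:,:2].astype(np.float32))
        print(n,len(P),'rel med',np.median(t,0).round(1),'slope deg',np.degrees(k[:2]).round(1),'circ',np.round(cc,1),round(rr,1),'zrange',z.min().round(1),z.max().round(1))
E
python3 dishz.py; python3 -c "
import cv2
i=cv2.imread('pics/side_h.png');w=cv2.imread('pics/wrist_h.png')
cv2.imwrite('pics/c2.png',cv2.vconcat([cv2.resize(i[150:320,180:400],(640,495)),]))"
```

```text
time: 4.58
ee_pos: [0.4431, -0.2734, 0.1379]
ee_rot: [-3.14, -0.001, 1.571]
ft_force: [-0.7, 1.2, -0.3]
grip_width: 0.648
gripper_force: 42.4
[ 0.4431 -0.2734  0.1379] [-3.140e+00 -1.000e-03  1.571e+00] [-0.7  1.2 -0.3]
wrist 11833 rel med [ 0.2  1.9 10.5] slope deg [-0.1 -0.1] circ [-0.   0.9] 30.5 zrange -4.3 12.4
side 760 rel med [ 0.9 -3.9 10.1] slope deg [0.  0.5] circ [ 1.4 -1.4] 29.9 zrange -5.3 23.0
scene 254 rel med [0.7 5.3 7.1] slope deg [ 0.  -0.2] circ [0.2 2.1] 29.7 zrange -7.6 23.7
```

View pics/c2.png

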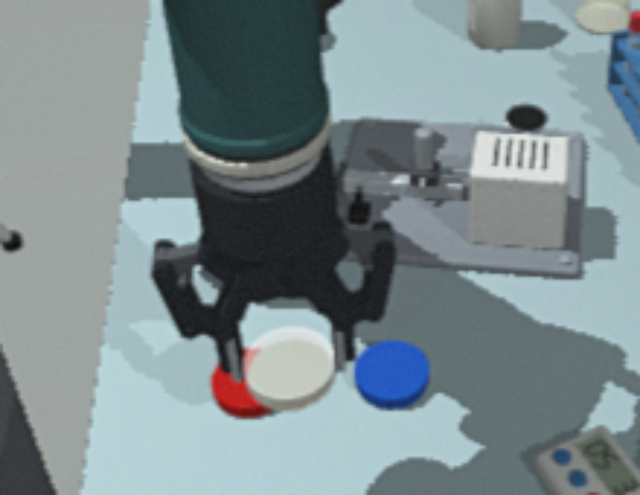

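View pics/wrist_h.png

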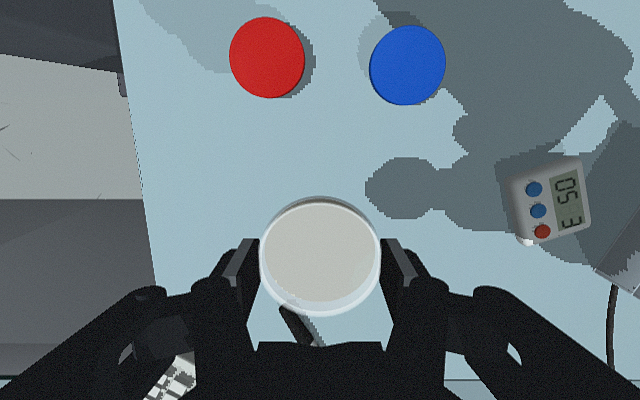

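Dish held level, centred within 1 mm, underside 5 mm below the TCP. Carry it over the post high up, and turn the grip to the viewer's x.

```bash
python3 -m handwheel '{"motion":[[[0,0,-0.03,0,0,0],[0.02,0.013,-0.025,0,0,0],[0.045,0.028,0,0,0,0],[0.048,0.03,0,0,0,0],[0.048,0.03,0,0,0,0],[0.048,0.03,0,0,0,0],[0.048,0.03,0,0,0,0],[0.044,0.028,0,0,0,0],[0.026,0.016,0,0,0,0],[0.014,0.010,0,0,0,0]]]}' -0.5 40
python3 -m handwheel '{"motion":[[[0,0,0,0,0,5],[0,0,0,0,0,5],[0,0,0,0,0,3.8],[0,0,0,0,0,0],[0,0,0,0,0,0]]]}' -0.5 40
python3 - <<'E'
from h import *
s=sense();Rm=R.from_euler('xyz',s['ee_rot']).as_matrix(); p=s['ee_pos']
print(p,s['ee_rot'],'closing axis deg',np.degrees(np.arctan2(Rm[1,1],Rm[0,1])))
i,d,c,T=cam('wrist');w=cloud(d,c,T)
print('held dish rel tool mm:')
r=(w-p)@Rm*1000; m=(np.hypot(r[...,0],r[...,1])<31)&(abs(r[...,2]+10)<6)&(i.min(2)>90)
P=r[m];cc,rr=cv2.minEnclosingCircle(P[:,:2].astype(np.float32));print(np.round(cc,1),rr,np.median(P,0).round(1))
t=np.array([0.658,0.0685,0.062+0.0]);print('shift tool TCP to post',Rm.T@(t-p))
E
```

```text
time: 5.98
ee_pos: [0.6591, 0.0685, 0.1927]
ee_rot: [-3.139, 0.0, 1.573]
ft_force: [-0.8, -0.6, -0.6]
grip_width: 0.643
gripper_force: 42.5
time: 6.6
ee_pos: [0.6588, 0.0665, 0.1939]
ee_rot: [-3.141, 0.0, 1.33]
ft_force: [0.2, 0.4, -0.1]
grip_width: 0.643
gripper_force: 42.5
[0.65875241 0.06645151 0.19391879] [-3.14096061e+00  3.27277573e-04  1.33043254e+00] closing axis deg -13.771842098648131
held dish rel tool mm:
[-0.3  0.8] 29.372486114501953 [  2.5   0.2 -10.4]
shift tool TCP to post [ 0.00185366 -0.00113506  0.13191893]
```

```bash
python3 -m handwheel '{"motion":[[[0.0015,-0.0015,0.03,0,0,0],[0,0,0.04,0,0,0],[0,0,0.03,0,0,0],[0,0,0.018,0,0,0],[0,0,0.008,0,0,0],[0,0,0.004,0,0,0],[0,0,0,0,0,0],[0,0,0,0,0,0]]]}' -0.5 40
python3 - <<'E'
from h import *
s=sense();print(s['ee_pos'],s['ee_rot'],s['ft_force'])
E
```

```text
time: 7.65
ee_pos: [0.6588, 0.0689, 0.0656]
ee_rot: [3.14, -0.001, 1.33]
ft_force: [-0.5, -0.2, -0.5]
grip_width: 0.644
gripper_force: 42.5
[0.65883732 0.06889878 0.06556353] [ 3.13956849e+00 -6.65178237e-04  1.32997788e+00] [-0.53737701 -0.2055198  -0.47322092]
```

```bash
python3 -m handwheel '{"motion":[[[0,0,0.002,0,0,0],[0,0,0.0015,0,0,0],[0,0,0,0,0,0],[0,0,0,0,0,0]]]}' -0.5 40
python3 -m handwheel '{"motion":[[[0,0,0.001,0,0,0],[0,0,0,0,0,0],[0,0,0,0,0,0]]]}' -0.5 40
python3 -m handwheel '{"motion":[[[0,0,0.001,0,0,0],[0,0,0,0,0,0],[0,0,0,0,0,0]]]}' -0.5 40
```

```text
time: 8.15
ee_pos: [0.6578, 0.0688, 0.0607]
ee_rot: [-3.141, 0.0, 1.33]
ft_force: [-0.8, -0.2, 0.3]
grip_width: 0.65
gripper_force: 42.5
time: 8.52
ee_pos: [0.658, 0.0688, 0.0606]
ee_rot: [3.141, -0.0, 1.33]
ft_force: [-2.9, 0.1, 4.4]
grip_width: 0.644
gripper_force: 43.1
time: 8.9
ee_pos: [0.658, 0.0688, 0.0605]
ee_rot: [3.141, -0.0, 1.33]
ft_force: [-4.6, -0.6, 10.2]
grip_width: 0.641
gripper_force: 43.6
```

```bash
python3 -m handwheel '{"motion":[[[0,0,-0.0012,0,0,0],[0,0,0,0,0,0],[0,0,0,0,0,0]]]}' -0.5 20
python3 -m handwheel '{"motion":[[[0,0,0,0,0,0],[0,0,0,0,0,0],[0,0,0,0,0,0],[0,0,0,0,0,0]]]}' 0.4 20
python3 -m handwheel '{"motion":[[[0,0,0,0,0,0],[0,0,0,0,0,0],[0,0,0,0,0,0],[0,0,0,0,0,0]]]}' 1 20
python3 -m handwheel '{"motion":[[[0,0,-0.01,0,0,0],[0,0,-0.02,0,0,0],[0,0,-0.03,0,0,0],[0,0,-0.04,0,0,0],[0,0,-0.03,0,0,0],[0,0,0,0,0,0],[0,0,0,0,0,0]]]}' 1 20
python3 - <<'E'
from h import *
i,d,c,T=cam('wrist');w=cloud(d,c,T);cv2.imwrite('pics/w3.png',i);np.savez('w3.npz',i=i,w=w,T=T)
m=((w[...,2]>0.066)&(w[...,2]<0.076)&(i.min(2)>90)).astype(np.uint8)
n,l,st,ce=cv2.connectedComponentsWithStats(m)
for k in range(1,n):
    if st[k,4]>500:
        P=w[l==k]*1000;cc,rr=cv2.minEnclosingCircle(P[:,:2].astype(np.float32))
        A=np.c_[P[:,:2],np.ones(len(P))];q=np.linalg.lstsq(A,P[:,2],rcond=None)[0]
        print(st[k],np.median(P,0).round(1),np.round(cc,1),rr,np.degrees(q[:2]))
E
```

```text
time: 9.28
ee_pos: [0.6581, 0.0688, 0.0606]
ee_rot: [3.141, -0.0, 1.33]
ft_force: [-1.4, -0.4, 5.9]
grip_width: 0.65
gripper_force: 43.1
time: 9.78
ee_pos: [0.6578, 0.0688, 0.0597]
ee_rot: [-3.141, 0.0, 1.33]
ft_force: [0.4, -0.2, 0.3]
grip_width: 0.699
gripper_force: 0.0
time: 10.28
ee_pos: [0.6579, 0.0688, 0.06]
ee_rot: [3.142, -0.0, 1.33]
ft_force: [-0.6, -0.1, 0.2]
grip_width: 1.001
gripper_force: 0.0
time: 11.15
ee_pos: [0.6577, 0.0688, 0.1903]
ee_rot: [3.141, -0.0, 1.33]
ft_force: [-0.3, -0.0, -0.1]
grip_width: 0.999
gripper_force: 0.0
[ 286  155   69   68 3614] [658.8  69.8  71. ] [658.4  68.6] 28.972431182861328 [-0.14067626 -0.20021127]
```

View pics/w3.png

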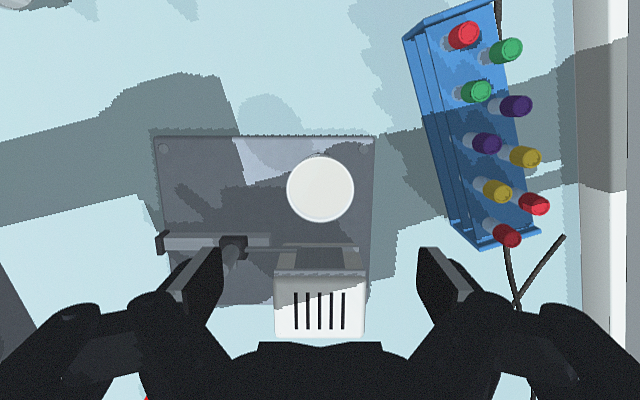

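Dish sits flat and centred: (658.4, 68.6), level within 0.2°, pixel (320,188). Now move above the mark and turn so that the fingers close across the viewer's y.

```bash
python3 -m handwheel '{"motion":[[[-0.02,-0.024,0,0,0,0],[-0.03,-0.036,0,0,0,0],[-0.025,-0.030,0,0,0,0],[-0.015,-0.018,0,0,0,0],[0,0,0,0,0,-5],[0,0,0,0,0,-10],[0,0,0,0,0,-10],[0,0,0,0,0,-10],[0,0,0,0,0,-10],[0,0,0,0,0,-10]]]}' 1 20
python3 -m handwheel '{"motion":[[[0,0,0,0,0,-10],[0,0,0,0,0,-10],[0,0,0,0,0,-10],[0,0,0.02,0,0,-5],[0,0,0.02,0,0,0],[0,0,0.01,0,0,0],[0,0,0,0,0,0],[0,0,0,0,0,0]]]}' 0 20
python3 - <<'E'
from h import *
s=sense();print(s['ee_pos'],s['ee_rot'],s['joint_positions'].round(2))
i,d,c,T=cam('wrist');w=cloud(d,c,T);np.savez('w4.npz',i=i,w=w,T=T,d=d)
cv2.imwrite('pics/w4.png',cv2.resize(i[60:300,160:480],None,fx=2.5,fy=2.5,interpolation=cv2.INTER_CUBIC))
E
```

```text
time: 12.45
ee_pos: [0.5302, 0.0072, 0.188]
ee_rot: [-3.139, -0.002, 2.296]
ft_force: [-0.1, -0.2, 0.7]
grip_width: 1.0
gripper_force: 0.0
time: 13.45
ee_pos: [0.5319, 0.0072, 0.1404]
ee_rot: [3.141, 0.0, 2.901]
ft_force: [0.1, -0.6, 0.4]
grip_width: 0.503
gripper_force: 0.0
[0.53189486 0.00716234 0.14036224] [3.14148525e+00 4.76168085e-04 2.90072421e+00] [-0.03  0.07  2.    0.    1.07 -1.36]
```

View pics/w4.png

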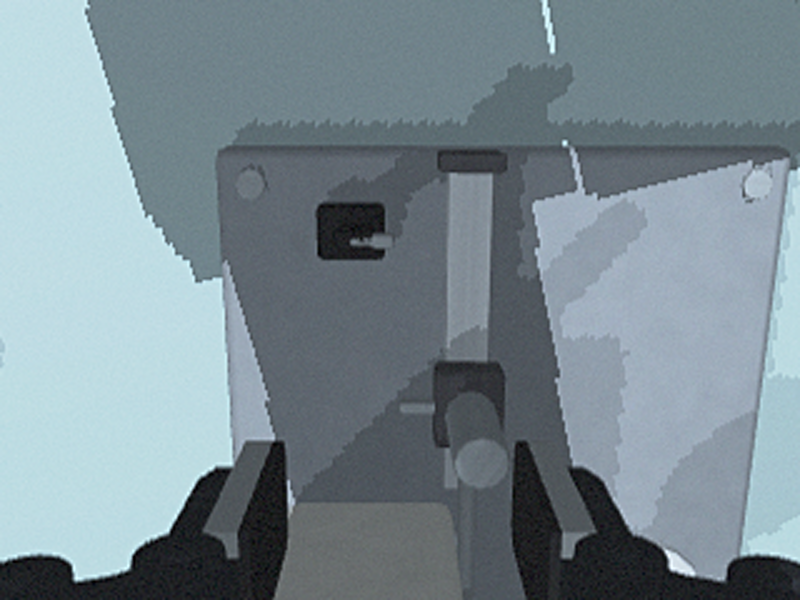

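Mark pointer tip at crop (394,241), i.e. image (317.5,156); carriage pointer tip at crop (400,407), i.e. image (320,223); both clearly visible.

Run:
```python
from h import *
D=np.load('w4.npz');g=D['i'].mean(2);c=camera_info('wrist');T=D['T'];w=D['w']
np.set_printoptions(linewidth=200)
print('mark cols 300-322 rows 150-163');print(g[150:164,300:324].astype(int))
print('ptr rows 216-230 cols 314-338');print(g[216:230,314:338].astype(int))
print('depth z mark',(w[153:160,308:320,2]*1000).round(0));print('ptr z',(w[219:227,318:332,2]*1000).round(0))
a=np.radians(-13.8);X=np.array([np.cos(a),np.sin(a)]);Y=np.array([-np.sin(a),np.cos(a)])
def bp(u,v,z):
    r=T[:3,:3]@[(u-c['cx'])/c['fx'],(v-c['cy'])/c['fy'],1];p=T[:3,3]+r*(z-T[2,3])/r[2]
    q=p[:2]-[.5917,.0284];return np.round(1000*np.r_[p,q@X,q@Y],1)
for u,v in [(317.2,156),(317.2,156.4),(320,222.8),(326,222.8)]: print(bp(u,v,.037))
```

```text
mark cols 300-322 rows 150-163
[[ 28  32   8  22  19  20  27  26  23  28  38  31  27  30  99  89  83  89  78  84  81 105 105 103]
 [  9   8  28  16  23  34  24  21  20  22  29  30  18  23  97  90  85  81  85  86  87 103 106 104]
 [ 28  13  26  25  19  27  24  31  20  16  34  30  31  27  91  81  91  83  87  84  83 103 104 104]
 [ 34  18  36  28  22  28  33  33  26  62  67  67  67  62  79  75  77  77  86  84  83 104 103 102]
 [ 25  28  26  30  28  37  24  30  38 100 100  98  99 100  97  99  91  73  84  83 101 103 109 105]
 [ 48  74  62  72  15  74  98  66  90 124 123 115 119 116 116 117 109  73 102  97 104 107 104  98]
 [103 127 120  96  61  77 111  91  97 125 119 120 119 119 118 118 112  80 106 108 103 105 103  99]
 [ 97 117 111 107 103  98 105 102 122 122 117 115 118 118 117 119 112  94 106 100 102 101 103 100]
 [ 42  59  57  66  63  61  55  60  80 103 124 121 118 119 118 115 109  89 101 105 103 107 104 103]
 [ 21  29  21  30  28  17  24  23  30  51  68  68  69  67  99  93 103  99 106 103 101 104 105 101]
 [ 29  21  30  26  31  25  32  27  33  28  19  20  20  20 105  99 107 103 104 1
[... 2012 characters left out ...]
 41. 40. 41. 41. 42. 40. 41. 12. 13. 13.]
 [41. 21. 24. 22. 24. 22. 13. 13. 12. 13. 13. 14.]]
ptr z [[13. 13. 36. 37. 36. 37. 39. 38. 36. 38. 37. 37. 37. 37.]
 [12. 12. 39. 39. 40. 40. 40. 40. 40. 41. 40. 39. 41. 40.]
 [13. 13. 40. 40. 41. 40. 40. 40. 40. 40. 41. 40. 41. 41.]
 [12. 13. 41. 40. 41. 41. 41. 41. 42. 40. 40. 40. 40. 42.]
 [12. 13. 41. 40. 41. 41. 42. 42. 41. 41. 41. 40. 41. 41.]
 [13. 14. 41. 41. 41. 40. 41. 42. 40. 41. 42. 43. 40. 41.]
 [14. 12. 13. 12. 13. 13. 13. 12. 13. 12. 13. 12. 13. 12.]
 [13. 13. 14. 12. 14. 13. 12. 12. 13. 13. 13. 13. 13. 13.]]
[502.1  13.   37.  -83.4 -36.3]
[502.4  12.9  37.  -83.1 -36.3]
[555.2   2.2  37.  -29.2 -34.1]
[556.3   6.9  37.  -29.2 -29.3]
```

Mark lies 53.0 mm in front of the closed pointer (pointer at viewer x -30.7, matching the nominal -30). Go onto the pull post.

```bash
python3 -m handwheel '{"motion":[[[-0.013,0.0128,0,0,0,0],[-0.01,0.01,0,0,0,0],[0,0,0,0,0,0],[0,0,0.03,0,0,0],[0,0,0.03,0,0,0],[0,0,0.016,0,0,0],[0,0,0.01,0,0,0],[0,0,0,0,0,0],[0,0,0,0,0,0]]]}' 0 20
python3 -m handwheel '{"motion":[[[0,0,0,0,0,0],[0,0,0,0,0,0],[0,0,0,0,0,0],[0,0,0,0,0,0],[0,0,0,0,0,0],[0,0,0,0,0,0],[0,0,0,0,0,0]]]}' -1 80
```

```text
time: 14.62
ee_pos: [0.5603, 0.0238, 0.055]
ee_rot: [3.141, 0.002, 2.901]
ft_force: [-0.3, -0.3, -0.1]
grip_width: 0.503
gripper_force: 0.0
time: 15.5
ee_pos: [0.5599, 0.0231, 0.0552]
ee_rot: [-3.141, 0.001, 2.901]
ft_force: [-2.3, -3.7, 5.8]
grip_width: 0.162
gripper_force: 77.9
```

```bash
python3 -m handwheel '{"motion":[[[0.004,0,0,0,0,0],[0.008,0,0,0,0,0],[0.01,0,0,0,0,0],[0.01,0,0,0,0,0],[0.008,0,0,0,0,0],[0.006,0,0,0,0,0],[0.004,0,0,0,0,0],[0,0,0,0,0,0],[0,0,0,0,0,0]]]}' -1 80
python3 - <<'E'
from h import *
s=sense();p=s['ee_pos'];print(p,s['ft_force'],s['gripper_force'])
a=np.radians(-13.8);X=np.array([np.cos(a),np.sin(a)]);Y=np.array([-np.sin(a),np.cos(a)])
q=p[:2]-[.5599,.0231];print('pulled',-q@X*1000,'side',q@Y*1000)
for n in ['wrist','side']:
    i,d,c,T=cam(n);np.savez(n+'5.npz',i=i,d=d,T=T,w=cloud(d,c,T))
    if n=='wrist': A=cv2.resize(i[160:310,220:420],(800,600),interpolation=cv2.INTER_CUBIC)
cv2.imwrite('pics/w5.png',A)
E
```

```text
time: 16.62
ee_pos: [0.5149, 0.0342, 0.0553]
ee_rot: [-3.141, 0.009, 2.902]
ft_force: [9.3, -7.7, -4.1]
grip_width: 0.164
gripper_force: 78.0
[0.51487699 0.03420292 0.05532267] [ 9.34069401 -7.68971431 -4.09713472] 78.02690863609314
pulled 46.371807757329705 side 0.04293343256047438
```

View pics/w5.png

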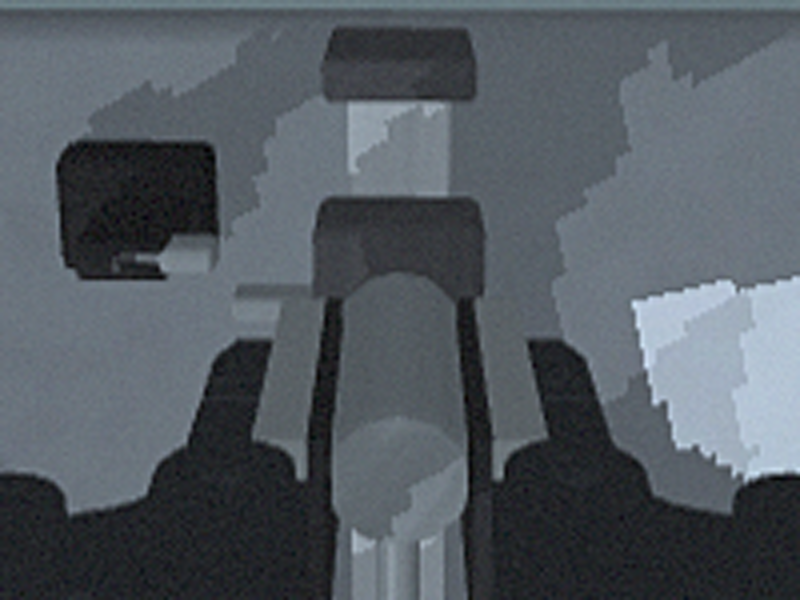

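Both pointers are visible: mark pointer at crop (190,255), carriage pointer at crop (257,315); it still needs a few mm. Measuring finely.

```bash
cat > gap.py <<'E'
import sys
from h import *
s=sense();i,d,c,T=cam('wrist');g=i.mean(2);w=cloud(d,c,T)
print(s['ee_pos'],s['ft_force'].round(1),s['gripper_force'])
a=np.radians(-13.8);X=np.array([np.cos(a),np.sin(a)]);Y=np.array([-np.sin(a),np.cos(a)])
def bp(u,v,z=.0405):
    r=T[:3,:3]@[(u-c['cx'])/c['fx'],(v-c['cy'])/c['fy'],1];p=T[:3,3]+r*(z-T[2,3])/r[2]
    q=p[:2]-[.5917,.0284];return np.round(1000*np.r_[q@X,q@Y],2)
z=w[...,2]
for nm,u0,u1 in [('mark',264,273),('ptr',279,287)]:
    r=slice(208,252)
    print(nm,'gray',[f'{v}:{x:.0f}/{y*1000:.0f}' for v,x,y in zip(range(208,252),np.median(g[r,u0:u1],1),np.nanmedian(z[r,u0:u1],1))])
if len(sys.argv)>1:
    for k in range(1,len(sys.argv),2): print(bp(float(sys.argv[k]),float(sys.argv[k+1])))
else: print('mm/px',bp(268,226)-bp(268,225),bp(268,241)-bp(268,225))
E
python3 gap.py
```

```text
[0.51493802 0.03420227 0.05530666] [ 9.1 -7.3 -4.8] 78.02850365638733
mark gray ['208:27/23', '209:27/23', '210:26/23', '211:29/23', '212:29/23', '213:28/23', '214:29/23', '215:30/23', '216:30/24', '217:21/24', '218:67/37', '219:90/38', '220:86/40', '221:93/40', '222:105/41', '223:124/41', '224:127/41', '225:129/41', '226:131/41', '227:130/41', '228:121/13', '229:114/13', '230:116/13', '231:116/13', '232:117/13', '233:116/13', '234:115/13', '235:116/13', '236:116/13', '237:115/13', '238:115/13', '239:118/13', '240:115/13', '241:116/13', '242:115/13', '243:116/13', '244:116/13', '245:115/13', '246:116/13', '247:116/13', '248:116/13', '249:116/13', '250:118/13', '251:117/14']
ptr gray ['208:98/13', '209:96/13', '210:96/13', '211:95/13', '212:104/13', '213:116/13', '214:117/13', '215:117/13', '216:117/13', '217:116/13', '218:117/13', '219:117/13', '220:114/13', '221:116/13', '222:116/13', '223:115/14', '224:118/13', '225:117/13', '226:116/13', '227:117/13', '228:117/13', '229:119/13', '230:111/13', '231:93/37', '232:86/39', '233:86/40', '234:96/41', '235:115/41', '236:127/41', '237:128/41', '238:130/41', '239:129/42', '240:121/41', '241:116/13', '242:118/13', '243:122/13', '244:92/13', '245:48/63', '246:29/64', '247:37/66', '248:34/67', '249:34/68', '250:34/69', '251:36/69']
mm/px [ 0.56 -0.02] [ 9.   -0.37]
```

Gap 12.3 px ≈ 6.9 mm.

```bash
python3 -m handwheel '{"motion":[[[0.003,0,0,0,0,0],[0.003,0,0,0,0,0],[0.001,0,0,0,0,0],[0,0,0,0,0,0],[0,0,0,0,0,0],[0,0,0,0,0,0]]]}' -1 80; python3 gap.py
```

```text
time: 17.52
ee_pos: [0.5084, 0.0358, 0.0553]
ee_rot: [-3.141, 0.01, 2.901]
ft_force: [9.6, -7.9, -6.4]
grip_width: 0.162
gripper_force: 78.1
[0.50839613 0.03580655 0.05529325] [ 9.6 -7.9 -6.4] 78.05779695510864
mark gray ['208:31/20', '209:29/22', '210:29/22', '211:32/23', '212:24/23', '213:31/23', '214:33/22', '215:27/23', '216:28/23', '217:30/23', '218:28/23', '219:29/23', '220:25/23', '221:30/23', '222:27/25', '223:29/23', '224:24/23', '225:28/23', '226:29/24', '227:28/23', '228:28/23', '229:25/23', '230:66/37', '231:90/38', '232:87/40', '233:91/40', '234:106/41', '235:122/41', '236:125/41', '237:128/41', '238:130/41', '239:128/41', '240:118/13', '241:113/13', '242:115/13', '243:115/13', '244:116/13', '245:115/13', '246:116/13', '247:115/13', '248:116/13', '249:117/13', '250:115/13', '251:117/13']
ptr gray ['208:94/13', '209:95/13', '210:94/13', '211:94/13', '212:95/13', '213:94/13', '214:95/13', '215:95/13', '216:100/13', '217:94/13', '218:96/12', '219:96/13', '220:98/13', '221:95/13', '222:96/13', '223:110/13', '224:116/13', '225:116/13', '226:118/13', '227:115/13', '228:118/13', '229:117/13', '230:106/13', '231:91/37', '232:85/39', '233:86/40', '234:97/41', '235:117/41', '236:125/41', '237:126/41', '238:128/41', '239:129/41', '240:121/40', '241:115/13', '242:117/13', '243:123/13', '244:92/13', '245:46/63', '246:31/65', '247:32/66', '248:36/67', '249:32/68', '250:38/69', '251:34/69']
mm/px [ 0.55 -0.03] [ 9.   -0.38]
```

Aligned within 0.3 px (about 0.2 mm). Hold for a second, then check drift and the dish.

```bash
python3 -m handwheel '{"motion":[[[0.0002,0,0,0,0,0],[0,0,0,0,0,0],[0,0,0,0,0,0],[0,0,0,0,0,0],[0,0,0,0,0,0],[0,0,0,0,0,0],[0,0,0,0,0,0],[0,0,0,0,0,0]]]}' -1 80; python3 gap.py | grep -E "mark|ptr" | tr ',' '\n' | grep -E "mark|ptr| '23[0-6]| '2(39|40)" | tr '\n' ' '
python3 - <<'E'
from h import *
for n in ['side','scene']:
    i,d,c,T=cam(n);w=cloud(d,c,T);P=w[(w[...,2]>.064)&(w[...,2]<.078)&(np.hypot(w[...,0]-.658,w[...,1]-.0686)<.04)&(i.min(2)>90)]*1000
    print(n,len(P),np.round(cv2.minEnclosingCircle(P[:,:2].astype(np.float32))[0],1),np.median(P[:,2]) if len(P) else 0)
E
```

```text
time: 18.58
ee_pos: [0.5083, 0.0358, 0.0553]
ee_rot: [-3.141, 0.01, 2.902]
ft_force: [9.4, -7.5, -6.4]
grip_width: 0.164
gripper_force: 78.0
mark gray ['208:27/20'  '230:66/36'  '231:88/37'  '232:87/39'  '233:91/40'  '234:106/41'  '235:121/41'  '236:125/41'  '239:128/41'  '240:118/13' ptr gray ['208:94/13'  '230:105/13'  '231:92/37'  '232:86/39'  '233:86/40'  '234:97/41'  '235:114/41'  '236:127/41'  '239:130/41'  '240:121/40' side 266 [660.1  66.6] 70.81620031384034
scene 367 [658.8  72.5] 68.65665080325734
```

No drift; the dish is in place.

```bash
python3 -c "
from workcell import *
print(job_done())"
```

```text
the job is handed in; nothing more can be done
None
```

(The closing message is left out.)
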